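# Set the vial feeder back one notch

### The arm

A 7-joint arm with a two-finger parallel gripper is mounted at the origin on a cart in front of the work surface, level with it; the furniture and walls round the work are solid. World frame = base frame: x ahead of the robot, y to its left, z up, the work surface at z = 0. Lengths are in m, angles in rad, forces in N, time in s.
With the tool pointing down it reaches from about 0.4 to 0.85 m from the base axis. Payload 10.4 kg.
Tool frame: the origin (TCP) lies at the very end of the fingers, on their centre line; the grasp point (between the pads) lies 19 mm behind it (manip.pinch_z is the distance from the TCP to the grasp point, in m); z points along the fingers, y is the line along which they close (so a half turn about z gives the same grasp; the last joint's range is limited). The gripper opens to 85 mm and grips with 20 to 120 N. Pads are 22 mm wide; open, the fingers measure 114 mm over their backs; the gripper's body (76 mm by 85 mm) begins 54 mm behind the grasp point. The pads swing forward as they close: fully open they stand 13 mm farther back than shut.
Start: joints at [-1.357, 0.332, -0.065, 1.46, 0.022, 1.35, -0.088], TCP at [0.147, 0.608, 0.197] pointing down, gripper open.
Joint ranges: [-2.6, 2.6], [-0.5, 2.12], [-1.47, 1.34], [0.16, 2.42], [-1.27, 4.41], [0.06, 2.06], [-2.6, 2.6]. Speed limits (rad/s): [2.22, 2.22, 2.79, 2.79, 3.14, 3.14, 3.14].

### API

Orientations are given as a unit quaternion [x, y, z, w].
In Python, from workcell import manip gives the robot as it stands. The module is installed in compiled form; this text tells all that it offers.
- The arm moves only by the shell command python3 -m creep 'ROWS' [OPENING] [FORCE]. ROWS is a JSON object of lists of equal length, an entry for each row: "slide": the shift along the tool's x, y, z in m, a list of three; "twist": the turn about the tool's z in degrees. A call has 1 to 8 rows; each row shifts and turns the commanded pose from where the row before left it, along the tool's axes as they then stand; what a row does not reach is not made up. A row lasts 1/8 s, in which the tool goes at most 62.5 mm and 10.7 degrees, less where a joint would pass 70% of its speed; a pose out of reach is approached as far as the arm can. A call with a gripper value outside its range is refused whole. OPENING is the opening in per cent of the stroke, from 0 (shut) to 100 (fully open), set as the call begins (- or left out, the last holds). The fingers move at their own pace and stop on an object; FORCE is the grip in N (left out, the last holds). Time passes only in rows, so rows that do not move let the fingers close. It gives the time, the measured TCP pose, the force, the opening and the grip force at its end, in the units of the state.
- manip.get_obs(): the state, without advancing time (a new reading comes with each control period).
- manip.camera(name): name is "scene" or "side" or "wrist"; returns (picture, depth): 384x512x3 uint8, blue, green, red; 384x512 float32, m along the optical axis (not along the pixel's ray), 0 where there is no reading.
- manip.camera_params(name): a dict with "intrinsics" (3x3 intrinsics, pixels), "R" (3x3) and "t" (3): a world point X has camera coordinates R X + t. Camera axes: x right, y down, z forward; pixel columns grow to the right and rows downward; lengths in m; the calibration is good to about 2 mm. The wrist camera is an equidistant fisheye: a pixel r from the principal point sees the ray r / f radians off the axis. A picture is of the moment at which its call begins: read the wrist's pose just before it. camera_params takes no time and is no camera call; for the wrist camera it gives the pose at the moment of the call.
- manip.hand_in(): hands the job in; it is judged then, once.
The state is a dict: "clock": time; "joint_pos": joint angles; "joint_velocities": joint speeds; "tau": joint torques, N m; "position": TCP position; "ee_rot": TCP orientation; "ft_force": force on the tool from outside, world axes, zero at the start; "torque": the same for the moment, N m; "grip_width": opening from 0.0 (shut) to 1.0 (fully open); "grasp_force": force on a finger pad.
Only numpy, scipy, OpenCV 4.12 (cv2) and the standard library are available. Lean on these libraries where they do the work, as an engineer would, in place of code of your own. Each camera call takes 0.05 s, during which the arm holds its last target. There are 200 camera calls.

### The job

The vial feeder's wheel has run one notch too far. With a fingertip push the pawl's thumb lever over so that the pawl lifts out of the teeth, push the wheel backward (clockwise seen from above) by one notch at one of its posts, and then push the lever over again so that the pawl is fully down in the next notch. Leave the vials, the tube, the dish, the mug and the beaker standing where they are.

Things in the scene. Friction and masses are not known exactly. Their poses are not given: they have to be found in the camera images.
- feeder: Vial feeder, fixed to the worktop: grey metal base plate 230 x 290 x 12 mm, a horizontal white wheel in its middle, the pawl on its right. Origin: underside of the plate, on the wheel's axis; z up, x across the plate's short side, away from the robot (turned by up to 0.4 rad), y to the left. Right, left, near (-x) and far (+x) below are meant in this frame; heights are above the worktop.
- wheel_hub (a point): On the wheel's vertical axis, at its upper face (32 mm high). The wheel is 196 mm across; its rim carries 12 steel saw teeth, one every 30 degrees, 9 mm high. Four upright steel posts, 12 mm diameter, tops 82 mm high, 90 degrees apart on a circle of 60 mm radius, are part of it and serve to push it round. The lowered pawl lets it turn counter-clockwise from above and blocks it clockwise.
- wheel (a joint): Angle of the wheel in rad, growing as it turns backward (clockwise from above). It starts between -0.08 and -0.01, in the notch it is in now. One notch is 0.524 (30 degrees): the tooth of this notch meets the lowered pawl at about 0.0, that of the next at about 0.52. It turns stiffly (1 to 2 N at a post) and stays where it is left.
- pawl (a joint): Angle of the pawl in rad: 0 is fully down between the teeth, 0.8 is lifted as far as it goes; the nose clears the teeth above about 0.16. The pivot is stiff (about 1 N at the lever's top): the pawl stays at whatever angle it is left.
- pawl_pivot (a point): The pawl's pivot, 62 mm high; its axis runs along the feeder's y. The bracket that carries it stands just outside the wheel, 30 mm further right, and is 74 mm high. The pawl points from here to the far side (+x), over the ring of teeth; its thumb lever, a plate 6 mm thick and 22 mm wide, stands up from here, its middle 12 mm further right (-y).
- lever_top (a point): Centre of the round bar (12 mm thick, 24 mm long, along the feeder's y) that tops the thumb lever, 52 mm from the pivot axis. Pawl down: the lever leans 0.38 rad from upright to the far side, bar 110 mm high. Pushing the lever to the near side (-x) lifts the pawl by the same angle, until it leans 0.42 rad to the near side. Pushing it to the far side lowers the pawl.
- pawl_nose (a point): Lower front edge of the pawl's nose, in the middle of its 12 mm width, 60 mm further to the far side than the pivot; 34 mm high with the pawl down. It lies over the ring of teeth, 90 mm right of the wheel's axis.
- post_left (a point): Centre of the top of the post at the left of the wheel, at about 105 degrees (counter-clockwise from the feeder's x) when the wheel reads 0. Pushing it to the far side (+x) turns the wheel backward. It turns with the wheel.
- vial_blue: a small screw-cap vial with a blue cap, 13 mm diameter, 48 mm tall, standing loose on the far left corner of the feeder's base plate; origin at its foot. Not to be disturbed.
- vial_red: a small screw-cap vial with a red cap, 13 mm diameter, 48 mm tall, standing loose on the near left corner of the base plate; origin at its foot. Not to be disturbed.
- tube: a 50 ml tube with an orange cap, 36 mm diameter, 98 mm tall, standing loose on the worktop close to the left of the base plate; origin at its foot. Not to be disturbed.
- dish: a petri dish, 61 mm diameter, 15 mm high, lying loose on the worktop in front of the base plate; origin at its underside. Not to be disturbed.
- mug: a white enamel mug, 92 mm wide and 102 mm tall, far right; origin at its underside, between body and handle. Not to be disturbed.
- beaker: a glass beaker, 56 mm diameter, 71 mm tall, standing on the right; origin at its foot. Not to be disturbed.

How it is judged:
On the way, in this order (a step that is already met when the one before it is completed fails the run):
1. the pawl is lifted clear of the teeth while the wheel is still in its first notch (value of joint pawl above 0.2 rad and value of joint wheel below 0.15 rad), for 0.1 s.
2. with the pawl up, the wheel is pushed backward into the next notch (value of joint pawl above 0.16 rad and value of joint wheel above 0.27 rad), for 0.1 s.
At the end, for the whole second after the job is handed in: the pawl is down (below 0.07 rad) in the next notch: the wheel stands 0.38 to 0.57 rad back, at rest; the six loose things stand within 30 mm of where they were, upright within 0.3 rad (value of joint pawl below 0.07 rad and value of joint wheel between 0.38 and 0.57 rad and velocity of joint wheel between -0.05 and 0.05 rad/s and distance of each of vial_blue, vial_red, tube, dish, mug, beaker from where it was at the start of the episode below 0.03 m and angle between each of vial_blue, vial_red, tube, dish, mug, beaker's own z axis and vertical below 0.3 rad); the robot touches nothing.
It fails at once if the wheel was pushed back nearly two notches (value of joint wheel above 0.85 rad).
It fails at once if the wheel was turned forward by half a notch (value of joint wheel below -0.27 rad).
It fails at once if a loose thing was moved, lifted or knocked over (not (distance of vial_blue from where it was at the start of the episode below 0.03 m) or not (distance of vial_red from where it was at the start of the episode below 0.03 m) or not (distance of tube from where it was at the start of the episode below 0.03 m) or not (distance of dish from where it was at the start of the episode below 0.03 m) or not (distance of mug from where it was at the start of the episode below 0.03 m) or not (distance of beaker from where it was at the start of the episode below 0.03 m) or not (angle between vial_blue's own z axis and vertical below 0.3 rad) or not (angle between vial_red's own z axis and vertical below 0.3 rad) or not (angle between tube's own z axis and vertical below 0.3 rad) or not (angle between dish's own z axis and vertical below 0.3 rad) or not (angle between mug's own z axis and vertical below 0.3 rad) or not (angle between beaker's own z axis and vertical below 0.3 rad)).
It also fails if it takes over 45 s, if anything falls off the work surface, if the arm or the gripper's body presses on something with over 40 N, if the wrist force passes 120 N, or if a joint passes its speed limit or range.

## Working session

There is one attempt and no reset: what is moved stays moved. The work goes in short steps, Python scripts to look and compute and a shell command to move; the robot and the scene stay as the last step left them, time stands still between calls to the robot, and variables do not carry over. Pictures are saved under pics/ and viewed, at most 10 in all, crops included, and the job is handed in when it is done.

```bash
mkdir -p pics; cat > h.py <<'E'
import numpy as np,cv2
from workcell import manip
from scipy.spatial.transform import Rotation as Rn
def shot(n,f=None):
    P=manip.camera_params(n);im,d=manip.camera(n)
    if f: cv2.imwrite('pics/'+f,im)
    return im,d,P
def pts(d,P):
    K=P['intrinsics'];v,u=np.indices(d.shape)
    c=np.stack([(u-K[0][2])/K[0][0]*d,(v-K[1][2])/K[1][1]*d,d],-1)
    return (c-np.array(P['t']))@np.array(P['R'])
def proj(X,P):
    c=np.array(P['R'])@np.array(X)+np.array(P['t']);K=np.array(P['intrinsics']);p=K@c
    return p[:2]/p[2]
E
python3 - <<'E'
from h import *
for n in('scene','side'):
    im,d,P=shot(n,n+'0.png');np.savez(n+'0.npz',im=im,d=d,X=pts(d,P));print(n,P)
o=manip.get_obs();print(o['position'],o['ee_rot'],o['clock'],o['grip_width'])
E
```

```text
scene {'intrinsics': array([[433.5290581 ,   0.        , 251.86547053],
       [  0.        , 433.5290581 , 194.8348632 ],
       [  0.        ,   0.        ,   1.        ]]), 'R': array([[ 8.61289860e-01, -5.08113555e-01, -6.25529400e-04],
       [-3.91817348e-01, -6.63374411e-01, -6.37505731e-01],
       [ 3.23510343e-01,  5.49322315e-01, -7.70445360e-01]]), 't': array([-0.47136467,  0.24197248,  1.13713036])}
side {'intrinsics': array([[441.21925804,   0.        , 249.50815239],
       [  0.        , 441.21925804, 187.8558963 ],
       [  0.        ,   0.        ,   1.        ]]), 'R': array([[-0.99096683, -0.13326471,  0.01500834],
       [-0.07979736,  0.49600243, -0.86464673],
       [ 0.10778272, -0.85803386, -0.50215613]]), 't': array([0.52815184, 0.16530252, 1.01428347])}
[0.14652781 0.60720271 0.19587828] [ 1.18120460e-01  9.92999065e-01 -6.40937883e-04 -5.78480187e-05] 0.1 0.9999271431193305
```

View pics/scene0.png

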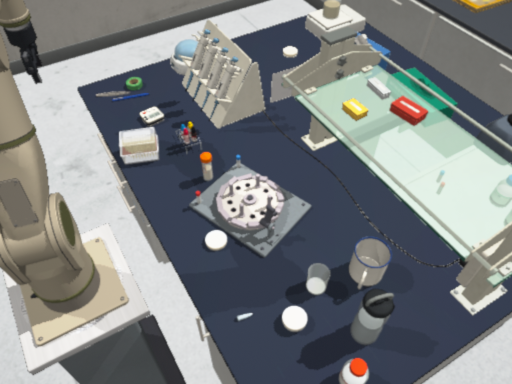

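View pics/side0.png

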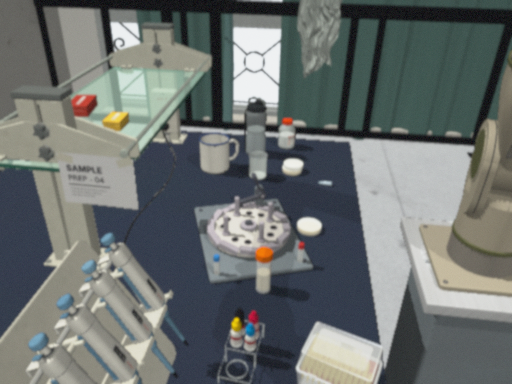

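Scene: feeder centred near (250,203), lever dark around (268,208), orange tube (206,165), blue vial (238,160), red vial (197,194), dish (216,240). Side: wheel at (250,228), lever (257,185). Now I'll fit the feeder.

```bash
python3 - <<'E'
from h import *
A=[]
for n,(u0,u1,v0,v1) in dict(scene=(180,320,145,260),side=(185,320,170,295)).items():
    X=np.load(n+'0.npz')['X'][v0:v1,u0:u1].reshape(-1,3)
    m=(X[:,2]>.006)&(X[:,2]<.018); r=cv2.minAreaRect((X[m,:2]*1000).astype(np.float32)); print(n,m.sum(),r)
    w=(X[:,2]>.026)&(X[:,2]<.046);c=np.median(X[w,:2],0)
    w&=np.linalg.norm(X[:,:2]-c,axis=1)<.13
    print(' wheel',w.sum(),cv2.minEnclosingCircle((X[w,:2]*1000).astype(np.float32)),'zmed',np.median(X[w,2]))
    h=X[:,2]>.05; H=X[h]
    A.append(X)
# top-down height map
X=np.vstack(A)
for lab,lo,hi in(('tops',.07,.13),):
    Y=X[(X[:,2]>lo)&(X[:,2]<hi)]
    g=np.zeros((500,500),np.uint8);o=np.median(X[:,:2],0)-.25
    ij=((Y[:,:2]-o)*1000).astype(int);ok=((ij>=0)&(ij<500)).all(1);g[ij[ok,0],ij[ok,1]]=255
    n,L,S,C=cv2.connectedComponentsWithStats(cv2.dilate(g,np.ones((5,5))))
    l=L[ij[ok,0],ij[ok,1]]
    for k in range(1,n):
        q=Y[ok][l==k]
        if len(q)>4: print(len(q),q.mean(0).round(3),q.min(0).round(3),q.max(0).round(3))
E
python3 - <<'E'
import cv2,numpy as np,sys
sys.path.insert(0,'.')
a=cv2.imread('pics/scene0.png')[145:260,180:320];b=cv2.imread('pics/side0.png')[170:295,185:320]
f=lambda i:cv2.resize(i,(400,340),interpolation=cv2.INTER_CUBIC)
cv2.imwrite('pics/crop1.png',np.hstack([f(a),f(b)]))
E
```

```text
scene 3164 ((562.736328125, 20.380767822265625), (429.17852783203125, 465.172607421875), 61.7661247253418)
 wheel 2475 ((535.863525390625, -3.4453771114349365), 102.07992553710938) zmed 0.033128342002209765
side 3388 ((521.8147583007812, -83.7264404296875), (342.7853088378906, 537.0794067382812), 4.049801826477051)
 wheel 3043 ((535.769287109375, -3.1369688510894775), 101.61980438232422) zmed 0.03357799796518238
430 [0.481 0.171 0.091] [0.464 0.147 0.07 ] [0.5   0.187 0.101]
46 [ 0.488 -0.038  0.079] [ 0.481 -0.045  0.07 ] [ 0.495 -0.032  0.084]
51 [0.501 0.045 0.078] [0.495 0.037 0.07 ] [0.506 0.051 0.085]
263 [ 0.529 -0.116  0.093] [ 0.508 -0.141  0.07 ] [ 0.547 -0.096  0.12 ]
45 [ 0.572 -0.052  0.078] [ 0.566 -0.059  0.07 ] [ 0.576 -0.044  0.086]
49 [0.585 0.033 0.078] [0.578 0.025 0.071] [0.591 0.039 0.084]
```

View pics/crop1.png

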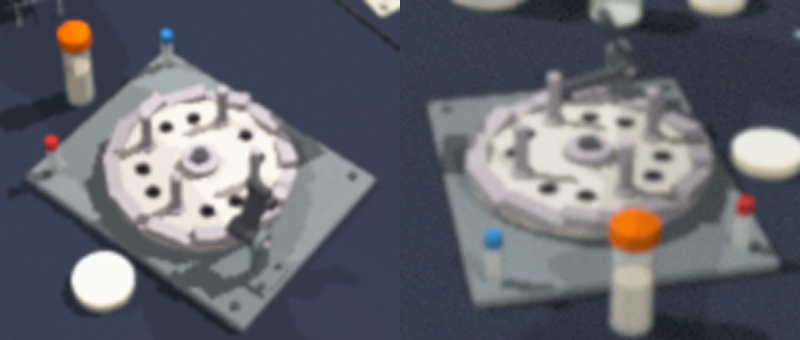

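```bash
python3 - <<'E'
from h import *
hub=np.array([.5365,-.003]);B=[]
for n in('scene','side'):
    X=np.load(n+'0.npz')['X'].reshape(-1,3);r=np.linalg.norm(X[:,:2]-hub,axis=1)
    m=(X[:,2]>.007)&(X[:,2]<.017)&(r<.188)
    print(n,m.sum(),cv2.minAreaRect((X[m,:2]*1000).astype(np.float32)));B.append(X)
X=np.vstack(B)
for deg in(17,18,19,20,21):
    a=np.radians(deg);R=np.array([[np.cos(a),np.sin(a)],[-np.sin(a),np.cos(a)]])
    m=(X[:,2]>.008)&(X[:,2]<.016)
    q=(X[m,:2]-hub)@R.T;q=q[(abs(q[:,0])<.125)&(abs(q[:,1])<.155)]
    # sharpness of edges
    h=[np.percentile(q[:,0],[.5,99.5]),np.percentile(q[:,1],[.5,99.5])];print(deg,np.round(h,4).tolist())
a=np.radians(19);R=np.array([[np.cos(a),np.sin(a)],[-np.sin(a),np.cos(a)]])
q=np.c_[(X[:,:2]-hub)@R.T,X[:,2]]
s=q[(q[:,1]<-.075)&(q[:,1]>-.16)&(abs(q[:,0])<.12)&(q[:,2]>.045)]
for lo in np.arange(.045,.125,.01):
    t=s[(s[:,2]>=lo)&(s[:,2]<lo+.01)]
    if len(t):print(round(lo,3),len(t),np.percentile(t[:,0],[3,50,97]).round(3),np.percentile(t[:,1],[3,50,97]).round(3))
E
```

```text
scene 3008 ((495.47320556640625, 2.6066436767578125), (302.6962585449219, 333.3116149902344), 20.350061416625977)
side 3160 ((496.0211181640625, 3.73321533203125), (302.2982177734375, 334.55609130859375), 20.411666870117188)
17 [[-0.1194, 0.1187], [-0.1484, 0.1474]]
18 [[-0.1176, 0.117], [-0.1472, 0.146]]
19 [[-0.1163, 0.1157], [-0.1459, 0.1448]]
20 [[-0.1153, 0.1147], [-0.1455, 0.144]]
21 [[-0.1158, 0.1151], [-0.1451, 0.1441]]
0.045 85 [-0.064 -0.009  0.006] [-0.127 -0.09  -0.084]
0.055 114 [-0.063 -0.042 -0.012] [-0.126 -0.091 -0.084]
0.065 146 [-0.063 -0.054 -0.043] [-0.126 -0.105 -0.086]
0.075 30 [-0.053 -0.049 -0.043] [-0.12  -0.099 -0.091]
0.085 41 [-0.05  -0.045 -0.039] [-0.115 -0.102 -0.094]
0.095 35 [-0.045 -0.04  -0.035] [-0.115 -0.101 -0.093]
0.105 45 [-0.042 -0.036 -0.028] [-0.116 -0.102 -0.091]
0.115 37 [-0.041 -0.036 -0.031] [-0.116 -0.103 -0.091]
```

```bash
cat >> h.py <<'E'
hub=np.array([.5365,-.003]);YAW=np.radians(20)
Rf=np.array([[np.cos(YAW),-np.sin(YAW)],[np.sin(YAW),np.cos(YAW)]])
def F(x,y): return hub+Rf@[x,y]
def to(x,y,z):
    "slide (mm) in present tool axes to feeder-frame target"
    o=manip.get_obs();R=Rn.from_quat(o['ee_rot']);p=np.r_[F(x,y),z]
    f=Rf.T@(np.array(o['position'])[:2]-hub)
    print('t',round(o['clock'],2),'feeder pos mm',(f*1000).round(1),'z',round(o['position'][2]*1000,1),'tool y deg',round(np.degrees(np.arctan2(*R.as_matrix()[[1,0],1])),1),'F',(Rf.T@np.array(o['ft_force'])[:2]).round(2),'-> slide mm',(R.inv().apply(p-o['position'])*1000).round(1))
E
python3 - <<'E'
from h import *
X=np.vstack([np.load(n+'0.npz')['X'].reshape(-1,3) for n in('scene','side')])
def seg(a,b,w=.1):
    a,b=map(np.array,(a,b));d=b-a;L=np.hypot(*d);d=d/L;q=X[:,:2]-a
    s=q@d;t=abs(q@[-d[1],d[0]]);m=(t<w)&(X[:,2]<.6)
    for k in np.arange(0,L,.08):
        n=m&(s>=k)&(s<k+.08);print((a+d*k).round(2),np.percentile(X[n,2],99.8).round(3) if n.sum()>20 else None)
seg((.147,.607),F(0,-.102))
print(F(0,-.102),F(-.045,.058));to(-.005,-.102,.2)
E
python3 -m creep '{"slide":[[0,0,-0.02],[0,0,-0.02],[0,0,-0.02],[0,0,-0.01]],"twist":[-8.4,-8.4,-8.4,-8.4]}' 0 20
python3 -c "
from h import *
to(-.002,-.102,.26)"
```

```text
[0.15 0.61] 0.489
[0.19 0.54] 0.005
[0.23 0.47] 0.082
[0.27 0.4 ] 0.087
[0.31 0.33] 0.087
[0.35 0.26] 0.005
[0.39 0.2 ] 0.1
[0.44 0.13] 0.098
[0.48 0.06] 0.083
[ 0.52 -0.01] 0.084
[ 0.56 -0.08] 0.119
[ 0.57138605 -0.09884865] [0.47437666 0.03611127]
t 0.1 feeder pos mm [-157.8  706.8] z 195.9 tool y deg 76.4 F [0.31 0.12] -> slide mm [-574.5 -589.5   -3.3]
clock: 0.6
position: [0.1466, 0.6077, 0.2674]
ee_rot: [-0.176, 0.984, 0.0, 0.0]
ft_force: [-0.5, 0.2, 0.4]
grip_width: 0.144
grasp_force: 0.0
t 0.6 feeder pos mm [-157.5  707.2] z 267.4 tool y deg 110.3 F [-0.37  0.32] -> slide mm [-151.1 -810.1    7. ]
```

```bash
python3 -m creep '{"slide":[[-0.009,-0.045,0],[-0.009,-0.045,0],[-0.009,-0.045,0],[-0.009,-0.045,0],[-0.009,-0.045,0],[-0.009,-0.045,0],[-0.009,-0.045,0],[-0.009,-0.045,0]],"twist":[0,0,0,0,0,0,0,0]}'
python3 -m creep '{"slide":[[-0.009,-0.045,0],[-0.009,-0.045,0],[-0.009,-0.045,0],[-0.009,-0.045,0],[-0.009,-0.045,0],[-0.009,-0.045,0],[-0.009,-0.045,0],[-0.009,-0.045,0]],"twist":[0,0,0,0,0,0,0,0]}'
python3 -c "
from h import *
to(-.002,-.102,.1)"
```

```text
clock: 1.6
position: [0.3381, 0.2925, 0.2664]
ee_rot: [-0.174, 0.985, 0.0, -0.0]
ft_force: [0.9, 0.5, -0.6]
grip_width: -0.002
grasp_force: 0.0
clock: 2.6
position: [0.529, -0.0208, 0.2664]
ee_rot: [-0.174, 0.985, 0.0, -0.0]
ft_force: [1.4, 0.4, -0.7]
grip_width: 0.0
grasp_force: 0.0
t 2.6 feeder pos mm [-13.2 -14.1] z 266.4 tool y deg 110.1 F [ 1.48 -0.13] -> slide mm [-11.1 -87.9 166.4]
```

```bash
python3 -m creep '{"slide":[[-0.006,-0.044,0],[-0.005,-0.044,0],[0,0,0.04],[0,0,0.04],[0,0,0.03],[0,0,0],[0,0,0]],"twist":[0,0,0,0,0,0,0]}'
python3 - <<'E'
from h import *
to(-.002,-.102,.1)
a,b=shot('scene')[0][130:270,170:330],shot('side')[0][130:270,170:330]
f=lambda i:cv2.resize(i,(400,350),interpolation=cv2.INTER_CUBIC)
cv2.imwrite('pics/c2.png',np.hstack([f(a),f(b)]))
E
```

```text
clock: 3.48
position: [0.5696, -0.0986, 0.1579]
ee_rot: [-0.174, 0.985, -0.0, 0.001]
ft_force: [-1.0, -0.1, -0.2]
grip_width: -0.002
grasp_force: 0.0
t 3.48 feeder pos mm [  -1.6 -101.1] z 157.9 tool y deg 110.0 F [-0.94  0.26] -> slide mm [ 0.5 -0.8 57.9]
```

View pics/c2.png

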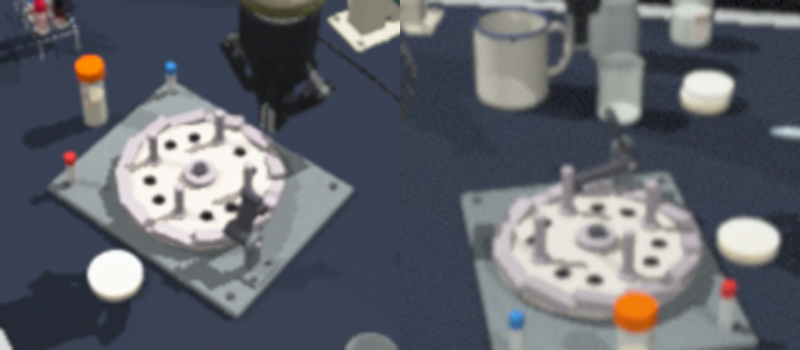

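The scene view shows the tip at about (277,178) full-frame, beyond the lever. The side crop doesn't show the gripper, so I'll check the projection.

```bash
python3 - <<'E'
from h import *
o=manip.get_obs();p=o['position']
for n in('scene','side'): 
    P=manip.camera_params(n);print(n,proj(p,P),proj(np.r_[F(-.0357,-.102),.11],P))
im,d,P=shot('side','side3.png')
E
```

```text
scene [278.15403841 188.49661597] [269.80834138 207.77548881]
side [240.90540972 160.99033865] [254.11838164 176.82364289]
```

View pics/side3.png

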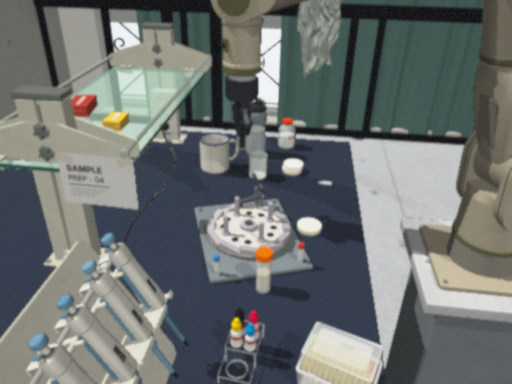

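The visible tip, at (240,149) in the side view, is about 12 px above where it should be. It may just be dark against dark, so I'll check the depth.

```bash
python3 - <<'E'
from h import *
o=manip.get_obs();p=np.array(o['position']);print(p)
for n in('scene','side'):
    im,d,P=shot(n);X=pts(d,P).reshape(-1,3)
    m=(np.linalg.norm(X[:,:2]-p[:2],axis=1)<.06)&(X[:,2]>.125)&(X[:,2]<.26);q=X[m]
    q=np.c_[(q[:,:2]-p[:2])@Rf*1000,q[:,2]*1000]
    for lo in range(130,250,10):
        t=q[(q[:,2]>=lo)&(q[:,2]<lo+10)]
        if len(t)>2:print(n,lo,len(t),np.percentile(t[:,:2],[3,97],axis=0).round(0).tolist())
E
```

```text
[ 0.56980866 -0.09852263  0.15800222]
scene 190 7 [[-12.0, -6.0], [-7.0, 6.0]]
scene 200 29 [[-12.0, -12.0], [3.0, 14.0]]
scene 210 31 [[-13.0, -13.0], [1.0, 14.0]]
scene 220 24 [[-12.0, -11.0], [-4.0, 13.0]]
scene 230 30 [[-15.0, -14.0], [-7.0, 24.0]]
scene 240 87 [[-14.0, -31.0], [7.0, 32.0]]
side 190 18 [[-10.0, 3.0], [10.0, 9.0]]
side 200 37 [[-11.0, 4.0], [11.0, 16.0]]
side 210 41 [[-11.0, 4.0], [11.0, 15.0]]
side 220 34 [[-10.0, 4.0], [11.0, 16.0]]
side 230 21 [[-9.0, -17.0], [13.0, 29.0]]
side 240 57 [[-11.0, -24.0], [13.0, 36.0]]
```

```bash
python3 - <<'E'
from h import *
def g(im,d,u,v):
    a=im[v-30:v+20,u-30:u+30];e=d[v-30:v+20,u-30:u+30]
    a=np.clip(a.astype(float)*2.5,0,255).astype(np.uint8);e=np.clip((e-.7)/.7*255,0,255).astype(np.uint8)
    return np.hstack([cv2.resize(x,(400,300),interpolation=0) for x in(a,cv2.applyColorMap(e,2))])
s=shot('scene');t=shot('side')
cv2.imwrite('pics/tip.png',np.vstack([g(s[0],s[1],278,188),g(t[0],t[1],241,161)]))
print(t[1][140:170:2,241].round(3))
E
```

```text
[1.035 1.041 1.047 1.042 1.055 1.504 1.49  1.478 1.462 1.449 1.431 1.422
 1.407 1.395 1.388]
```

View pics/tip.png

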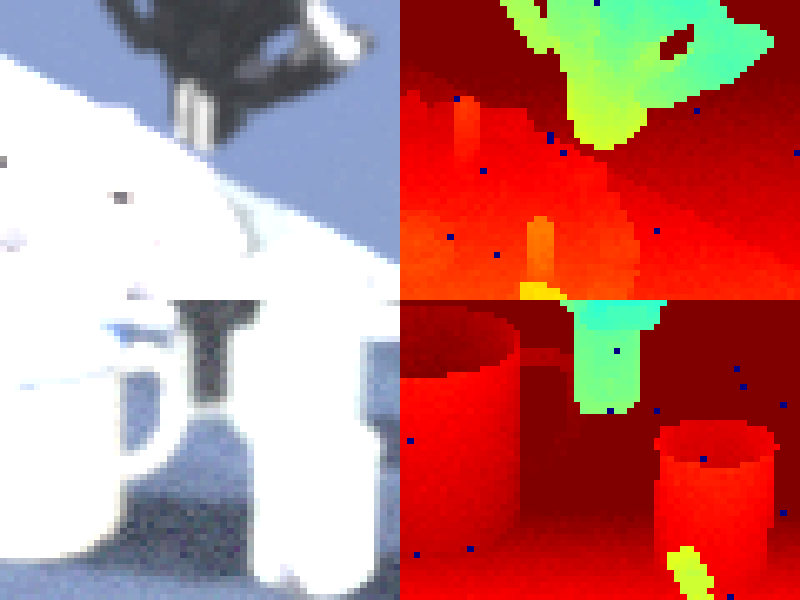

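Both depth pictures show the fingers ending at z≈0.188, 30 mm above the reported TCP. A reported z of 0.07 is safe under either reading, so I'll descend to it and check against the cameras.

```bash
python3 -m creep '{"slide":[[0,0,0.03],[0,0,0.03],[0,0,0.028],[0,0,0],[0,0,0]],"twist":[0,0,0,0,0]}'
cat >> h.py <<'E'
def tip():
    o=manip.get_obs();p=np.array(o['position']);Q=[]
    for n in('scene','side'):
        im,d,P=shot(n);X=pts(d,P).reshape(-1,3);q=np.c_[(X[:,:2]-hub)@Rf,X[:,2]]*1000
        np.save('q_'+n,q);Q.append(q)
        f=Rf.T@(p[:2]-hub)*1000
        m=(abs(q[:,0]-f[0])<16)&(abs(q[:,1]-f[1])<20)&(q[:,2]>55)&(q[:,2]<200);t=q[m]
        print(n,[(lo,int(k.sum()),np.percentile(t[k,:2],[5,95],axis=0).round(0).tolist()) for lo in range(60,150,10) for k in[(t[:,2]>=lo)&(t[:,2]<lo+10)] if k.sum()>3])
    return np.vstack(Q)
def lever(q):
    s=q[(q[:,1]<-88)&(q[:,1]>-120)&(q[:,0]>-95)&(q[:,0]<-20)&(q[:,2]>100)&(q[:,2]<122)]
    if len(s)>5: print('bar',len(s),np.percentile(s[:,0],[5,50,95]).round(1),np.percentile(s[:,2],[50,95]).round(0))
def posts(q):
    r=np.hypot(q[:,0],q[:,1]);a=np.degrees(np.arctan2(q[:,1],q[:,0]))
    s=(q[:,2]>62)&(q[:,2]<86)&(abs(r-60)<12)
    for c in(-163,-73,17,107):
        e=q[s&(abs((a-c+180)%360-180+15)<32)]
        if len(e)>8: print('post',c,len(e),e.mean(0).round(1),round(np.degrees(np.arctan2(e[:,1].mean(),e[:,0].mean())),1))
E
python3 -c "
from h import *
to(-.03,-.102,.07);q=tip();lever(q);posts(q)"
```

```text
clock: 4.45
position: [0.5697, -0.0986, 0.0698]
ee_rot: [-0.174, 0.985, -0.0, 0.001]
ft_force: [-0.0, 1.0, -0.6]
grip_width: -0.002
grasp_force: 0.0
t 4.45 feeder pos mm [  -1.5 -101.2] z 69.8 tool y deg 110.0 F [0.32 1.  ] -> slide mm [28.5 -0.8 -0.2]
scene [(110, 18, [[-14.0, -113.0], [-0.0, -88.0]]), (120, 26, [[-14.0, -115.0], [-3.0, -90.0]]), (130, 19, [[-15.0, -114.0], [-8.0, -94.0]]), (140, 17, [[-15.0, -114.0], [-9.0, -91.0]])]
side [(100, 12, [[-10.0, -98.0], [7.0, -93.0]]), (110, 29, [[-11.0, -108.0], [10.0, -88.0]]), (120, 36, [[-10.0, -105.0], [10.0, -87.0]]), (130, 36, [[-11.0, -107.0], [10.0, -87.0]]), (140, 11, [[-5.0, -106.0], [11.0, -86.0]])]
bar 105 [-43.2 -38.7 -30.7] [113. 118.]
post -163 69 [-57.9 -17.1  75. ] -163.5
post -73 67 [ 16.3 -57.5  74. ] -74.2
post 17 70 [57.4 17.  74. ] 16.5
post 107 73 [-17.3  57.3  74.6] 106.8
```

The tip is confirmed about 33 mm above the reported TCP. Next I push the lever to the near side.

```bash
python3 -m creep '{"slide":[[0,0,0.006],[0.008,0,0],[0.006,0,0],[0.006,0,0],[0.006,0,0],[0.006,0,0],[0.006,0,0],[0.006,0,0]],"twist":[0,0,0,0,0,0,0,0]}'
python3 -c "
from h import *
to(-.03,-.102,.07);q=tip();lever(q);posts(q)"
```

```text
clock: 5.55
position: [0.5272, -0.1136, 0.0625]
ee_rot: [-0.174, 0.985, 0.0, -0.0]
ft_force: [0.9, 0.2, -0.2]
grip_width: 0.001
grasp_force: 0.5
t 5.55 feeder pos mm [ -46.6 -100.8] z 62.5 tool y deg 110.0 F [ 0.93 -0.16] -> slide mm [-16.6  -1.2  -7.5]
scene [(60, 23, [[-62.0, -120.0], [-44.0, -89.0]]), (70, 25, [[-62.0, -120.0], [-50.0, -88.0]]), (80, 12, [[-62.0, -115.0], [-58.0, -96.0]]), (100, 7, [[-59.0, -113.0], [-43.0, -87.0]]), (110, 25, [[-62.0, -114.0], [-46.0, -89.0]]), (120, 23, [[-59.0, -113.0], [-50.0, -86.0]]), (130, 14, [[-60.0, -112.0], [-54.0, -90.0]]), (140, 36, [[-60.0, -116.0], [-41.0, -88.0]])]
side [(60, 50, [[-61.0, -118.0], [-35.0, -83.0]]), (70, 47, [[-57.0, -119.0], [-34.0, -85.0]]), (80, 22, [[-60.0, -111.0], [-54.0, -92.0]]), (90, 15, [[-61.0, -100.0], [-41.0, -93.0]]), (100, 28, [[-60.0, -104.0], [-36.0, -88.0]]), (110, 47, [[-62.0, -105.0], [-36.0, -86.0]]), (120, 35, [[-56.0, -106.0], [-36.0, -86.0]]), (130, 18, [[-52.0, -108.0], [-36.0, -86.0]]), (140, 13, [[-36.0, -108.0], [-34.0, -88.0]])]
bar 169 [-69.6 -58.6 -36.2] [115. 120.]
post -163 70 [-57.8 -16.8  74.6] -163.7
post -73 37 [ 18.1 -55.9  74.4] -72.1
post 17 48 [58.9 18.4 73.6] 17.4
post 107 75 [-17.2  57.3  74.4] 106.7
```

```bash
python3 -m creep '{"slide":[[-0.015,0,0],[0,0,-0.03],[0,0,-0.03],[0.004,0.04,0],[0.005,0.04,0],[0.005,0.04,0],[0,0.039,0],[0,0,0]],"twist":[0,0,0,0,0,0,0,0]}'
python3 -c "
from h import *
to(-.045,.058,.027);q=tip();lever(q);posts(q)
v=q[(q[:,0]>-120)&(q[:,0]<0)&(q[:,1]>90)&(q[:,1]<150)&(q[:,2]>30)&(q[:,2]<70)];print('red',np.percentile(v,[5,95],axis=0).round(0))"
```

```text
clock: 6.65
position: [0.4741, 0.0398, 0.1227]
ee_rot: [-0.177, 0.984, 0.0, 0.0]
ft_force: [0.9, 0.3, -0.5]
grip_width: 0.002
grasp_force: 0.0
t 6.65 feeder pos mm [-44.   61.6] z 122.7 tool y deg 110.3 F [ 0.91 -0.04] -> slide mm [ 1.  -3.7 95.7]
scene []
side []
bar 94 [-70.3 -64.1 -58.3] [116. 120.]
post -163 72 [-58.  -16.8  74.2] -163.8
post -73 63 [ 16.6 -57.3  74.8] -73.9
post 17 74 [57.7 17.2 73.8] 16.6
post 107 71 [-17.   57.6  74.8] 106.4
red [[-97.  91.  32.]
 [-16. 128.  60.]]
```

```bash
python3 -m creep '{"slide":[[0,-0.003,0.03],[0,0,0.03],[0,0,0.03],[0,0,0],[0,0,0]],"twist":[0,0,0,0,0]}'
python3 -m creep '{"slide":[[-0.005,0,0],[-0.005,0,0],[-0.005,0,0],[-0.005,0,0],[-0.005,0,0],[-0.005,0,0],[0,0,0]],"twist":[0,0,0,0,0,0,0]}'
python3 -c "
from h import *
to(-.006,.058,.027);q=tip();lever(q);posts(q)"
```

```text
clock: 7.38
position: [0.4761, 0.0328, 0.0336]
ee_rot: [-0.173, 0.985, -0.0, 0.0]
ft_force: [-0.5, -0.2, 0.5]
grip_width: -0.004
grasp_force: 0.0
clock: 8.25
position: [0.504, 0.0437, 0.0327]
ee_rot: [-0.174, 0.985, -0.0, 0.0]
ft_force: [-0.6, 0.3, 0.7]
grip_width: 0.008
grasp_force: 0.0
t 8.25 feeder pos mm [-14.5  55. ] z 32.7 tool y deg 110.0 F [-0.46  0.51] -> slide mm [-8.5  3.   5.7]
scene [(70, 13, [[-28.0, 44.0], [-9.0, 59.0]]), (80, 26, [[-27.0, 42.0], [-14.0, 69.0]]), (90, 17, [[-27.0, 43.0], [-17.0, 67.0]]), (100, 11, [[-27.0, 43.0], [-21.0, 68.0]]), (110, 28, [[-29.0, 41.0], [-10.0, 69.0]]), (120, 28, [[-29.0, 36.0], [-7.0, 64.0]]), (130, 15, [[-30.0, 39.0], [-14.0, 65.0]]), (140, 7, [[-30.0, 43.0], [-25.0, 63.0]])]
side [(60, 11, [[-22.0, 59.0], [1.0, 64.0]]), (70, 34, [[-24.0, 59.0], [-1.0, 69.0]]), (80, 43, [[-24.0, 50.0], [-1.0, 70.0]]), (90, 40, [[-19.0, 48.0], [-4.0, 70.0]]), (100, 14, [[-21.0, 54.0], [-3.0, 71.0]]), (110, 16, [[-3.0, 41.0], [-1.0, 69.0]]), (120, 11, [[-7.0, 60.0], [-3.0, 70.0]]), (130, 24, [[-14.0, 67.0], [0.0, 72.0]]), (140, 20, [[-30.0, 51.0], [1.0, 73.0]])]
bar 45 [-71.  -67.2 -61.4] [116. 120.]
post -163 53 [-61.2   2.6  72.7] 177.6
post -73 74 [ -2.9 -60.   74.5] -92.7
post 17 71 [59.3 -1.8 74.8] -1.7
post 107 125 [-8.5 60.9 76.8] 97.9
```

```bash
python3 -m creep '{"slide":[[-0.005,0,0],[-0.005,0,0],[0,0,0],[0,0,0]],"twist":[0,0,0,0]}'
python3 -c "
from h import *
to(-.045,.058,.13);q=tip();lever(q);posts(q)"
```

```text
clock: 8.85
position: [0.5129, 0.0472, 0.0326]
ee_rot: [-0.174, 0.985, 0.0, 0.0]
ft_force: [0.7, -0.5, -0.2]
grip_width: 0.003
grasp_force: 0.0
t 8.85 feeder pos mm [-5.  55.3] z 32.6 tool y deg 110.0 F [ 0.49 -0.76] -> slide mm [ 40.    2.8 -97.4]
scene [(70, 12, [[-19.0, 43.0], [-6.0, 59.0]]), (80, 28, [[-19.0, 42.0], [-4.0, 69.0]]), (90, 17, [[-18.0, 44.0], [-10.0, 70.0]]), (100, 13, [[-20.0, 43.0], [-12.0, 64.0]]), (110, 30, [[-19.0, 41.0], [-3.0, 68.0]]), (120, 23, [[-18.0, 36.0], [6.0, 66.0]]), (130, 15, [[-20.0, 40.0], [-3.0, 66.0]]), (140, 11, [[-21.0, 39.0], [-15.0, 67.0]])]
side [(60, 12, [[-10.0, 58.0], [11.0, 64.0]]), (70, 33, [[-15.0, 59.0], [10.0, 69.0]]), (80, 44, [[-15.0, 52.0], [9.0, 70.0]]), (90, 41, [[-11.0, 51.0], [6.0, 70.0]]), (100, 11, [[-9.0, 55.0], [7.0, 69.0]]), (110, 17, [[4.0, 43.0], [8.0, 70.0]]), (120, 8, [[2.0, 64.0], [7.0, 70.0]]), (130, 16, [[-3.0, 63.0], [10.0, 73.0]]), (140, 19, [[-19.0, 67.0], [11.0, 74.0]])]
bar 46 [-70.7 -67.7 -62.1] [116. 120.]
post -163 70 [-59.3  12.2  75.5] 168.3
post -73 46 [-12.3 -60.6  74.2] -101.5
post 17 70 [ 58.3 -12.3  75. ] -11.9
post 107 129 [ 1.8 61.2 76.6] 88.3
```

```bash
python3 -m creep '{"slide":[[0.012,0,0],[0.003,0,-0.03],[0,0,-0.03],[0,0,-0.035],[0.015,-0.04,0],[0.02,-0.04,0],[0.02,-0.04,0],[0.02,-0.037,0]],"twist":[0,0,0,0,0,0,0,0]}'
python3 -m creep '{"slide":[[0,0,0],[0,0,0.03],[0,0,0.03],[0,0,0],[0,0,0]],"twist":[0,0,0,0,0]}'
python3 -c "
from h import *
to(-.054,-.102,.063);q=tip();lever(q);posts(q)"
```

```text
clock: 9.95
position: [0.4808, -0.1328, 0.1275]
ee_rot: [-0.174, 0.985, 0.0, 0.0]
ft_force: [0.7, 0.0, -0.4]
grip_width: 0.001
grasp_force: 0.0
clock: 10.58
position: [0.4824, -0.131, 0.0685]
ee_rot: [-0.174, 0.985, 0.0, 0.0]
ft_force: [-0.4, -0.2, 0.6]
grip_width: -0.002
grasp_force: 0.0
t 10.57 feeder pos mm [ -94.7 -101.7] z 68.5 tool y deg 110.1 F [-0.49 -0.08] -> slide mm [-40.6  -0.3   5.6]
scene [(100, 6, [[-106.0, -108.0], [-102.0, -95.0]]), (110, 22, [[-107.0, -113.0], [-95.0, -88.0]]), (120, 22, [[-107.0, -114.0], [-95.0, -94.0]]), (130, 20, [[-107.0, -114.0], [-101.0, -94.0]]), (140, 17, [[-109.0, -117.0], [-103.0, -88.0]])]
side [(100, 15, [[-102.0, -100.0], [-84.0, -93.0]]), (110, 32, [[-104.0, -106.0], [-83.0, -88.0]]), (120, 33, [[-99.0, -110.0], [-83.0, -87.0]]), (130, 33, [[-101.0, -100.0], [-83.0, -87.0]]), (140, 13, [[-99.0, -108.0], [-81.0, -86.0]])]
bar 90 [-93.4 -66.5 -58.9] [115. 120.]
post -163 75 [-59.1  12.6  74.8] 168.0
post -73 43 [-11.  -57.5  74.1] -100.9
post 17 45 [ 59.4 -10.7  74.1] -10.2
post 107 73 [12.2 59.  74.7] 78.4
```

```bash
python3 -m creep '{"slide":[[-0.008,0,0.005],[-0.006,0,0],[-0.006,0,0],[-0.006,0,0],[-0.006,0,0],[-0.005,0,0],[-0.003,0,0],[0,0,0]],"twist":[0,0,0,0,0,0,0,0]}'
python3 -c "
from h import *
to(-.052,-.102,.063);q=tip();lever(q);posts(q)"
python3 -m creep '{"slide":[[-0.0015,0,0],[0,0,0]],"twist":[0,0]}'
python3 -m creep '{"slide":[[-0.0015,0,0],[0,0,0]],"twist":[0,0]}'
python3 -c "
from h import *
to(-.052,-.102,.063);q=tip();lever(q);posts(q)"
```

```text
clock: 11.68
position: [0.5198, -0.1174, 0.0626]
ee_rot: [-0.174, 0.985, -0.0, 0.0]
ft_force: [-0.8, 0.0, 0.1]
grip_width: 0.003
grasp_force: 0.0
t 11.68 feeder pos mm [ -54.8 -101.8] z 62.6 tool y deg 110.0 F [-0.71  0.28] -> slide mm [-2.8 -0.2 -0.4]
scene [(60, 45, [[-66.0, -119.0], [-50.0, -87.0]]), (70, 49, [[-61.0, -120.0], [-50.0, -88.0]]), (80, 15, [[-52.0, -114.0], [-45.0, -102.0]]), (90, 6, [[-58.0, -113.0], [-43.0, -107.0]]), (100, 19, [[-67.0, -114.0], [-43.0, -90.0]]), (110, 23, [[-67.0, -114.0], [-54.0, -90.0]]), (120, 18, [[-67.0, -114.0], [-60.0, -95.0]]), (130, 17, [[-68.0, -115.0], [-61.0, -90.0]]), (140, 30, [[-68.0, -119.0], [-52.0, -92.0]])]
side [(60, 55, [[-62.0, -118.0], [-42.0, -84.0]]), (70, 34, [[-59.0, -120.0], [-45.0, -86.0]]), (80, 9, [[-49.0, -107.0], [-43.0, -91.0]]), (90, 14, [[-61.0, -98.0], [-41.0, -92.0]]), (100, 31, [[-65.0, -98.0], [-41.0, -88.0]]), (110, 40, [[-65.0, -105.0], [-39.0, -87.0]]), (120, 36, [[-62.0, -105.0], [-43.0, -86.0]]), (130, 16, [[-61.0, -109.0], [-43.0, -88.0]]), (140, 15, [[-44.0, -118.0], [-42.0, -88.0]])]
bar 145 [-66.4 -
[... 894 characters left out ...]
87.0]]), (130, 14, [[-66.0, -114.0], [-60.0, -96.0]]), (140, 36, [[-67.0, -117.0], [-48.0, -89.0]])]
side [(60, 56, [[-62.0, -120.0], [-40.0, -84.0]]), (70, 33, [[-59.0, -121.0], [-44.0, -88.0]]), (80, 9, [[-49.0, -96.0], [-43.0, -90.0]]), (90, 9, [[-60.0, -99.0], [-39.0, -92.0]]), (100, 28, [[-62.0, -97.0], [-39.0, -88.0]]), (110, 44, [[-62.0, -107.0], [-38.0, -87.0]]), (120, 33, [[-61.0, -103.0], [-41.0, -87.0]]), (130, 15, [[-58.0, -101.0], [-41.0, -86.0]]), (140, 14, [[-42.0, -110.0], [-39.0, -85.0]])]
bar 151 [-64.8 -49.7 -30.6] [113. 121.]
post -163 73 [-59.   12.7  74.8] 167.8
post -73 44 [-11.  -57.5  73.8] -100.9
post 17 44 [ 59.3 -11.   74.4] -10.5
post 107 77 [12.5 59.1 74.3] 78.1
```

The force has risen to 5.6 N, so the lever is at its stop. One more millimetre to seat it, then I retreat and verify.

```bash
python3 -m creep '{"slide":[[-0.001,0,0],[0,0,0],[0.02,0,0],[0.02,0,0],[0,0,-0.04],[0,0,-0.04],[0,0,0],[0,0,0]],"twist":[0,0,0,0,0,0,0,0]}'
python3 - <<'E'
from h import *
to(-.052,-.102,.063);q=tip();lever(q);posts(q)
q0=np.vstack([np.c_[(X[:,:2]-hub)@Rf,X[:,2]]*1000 for n in('scene','side') for X in[np.load(n+'0.npz')['X'].reshape(-1,3)]]);lever(q0);posts(q0)
def nose(q):
    s=q[(q[:,1]<-84)&(q[:,1]>-96)&(q[:,0]>-20)&(q[:,0]<8)&(q[:,2]>42)];print('pawl',len(s),np.percentile(s[:,2],[5,50,95]).round(1))
nose(q0);nose(q)
a,b=shot('scene')[0][130:270,170:330],shot('side')[0][130:300,170:330]
f=lambda i:cv2.resize(i,(400,400),interpolation=cv2.INTER_CUBIC)
cv2.imwrite('pics/end.png',np.hstack([f(a),f(b)]))
E
```

```text
clock: 13.38
position: [0.4857, -0.1295, 0.1422]
ee_rot: [-0.174, 0.985, 0.0, 0.0]
ft_force: [0.3, -0.3, 0.8]
grip_width: 0.002
grasp_force: 0.0
t 13.38 feeder pos mm [ -91.  -101.5] z 142.2 tool y deg 110.1 F [ 0.13 -0.42] -> slide mm [-39.   -0.5  79.2]
scene []
side []
bar 98 [-42.5 -38.2 -30. ] [113. 117.]
post -163 72 [-59.3  12.4  74.8] 168.2
post -73 59 [-12.4 -59.4  73.1] -101.8
post 17 45 [ 59.4 -10.6  74.4] -10.1
post 107 67 [12.6 59.5 74. ] 78.1
bar 100 [-43.7 -38.2 -30.3] [114. 119.]
post -163 70 [-57.7 -16.8  74.4] -163.8
post -73 62 [ 16.4 -57.5  75. ] -74.1
post 17 74 [57.5 17.1 73.8] 16.6
post 107 72 [-17.   57.6  74.7] 106.5
pawl 58 [44.1 51.6 56.9]
pawl 40 [44.1 50.  55. ]
```

View pics/end.png

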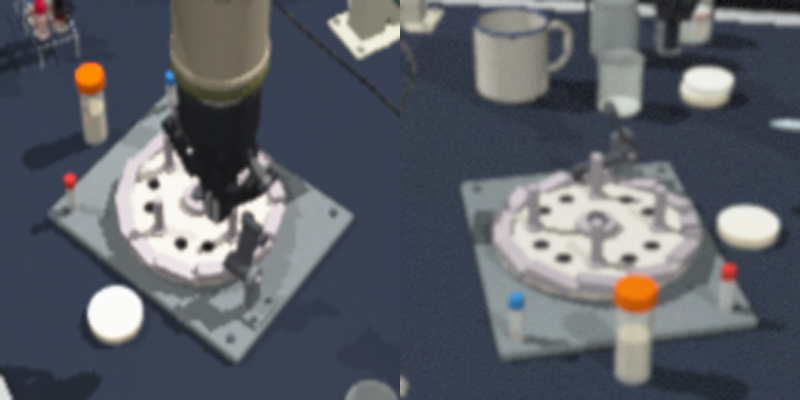

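The bar is back at its starting (pawl-down) position, with the lever at crop (615,140). The wheel has turned 28.4° to about 0.47 rad. The loose things all stand and the gripper is clear, so I'm handing in.

```bash
python3 -c "
from workcell import manip
print(manip.hand_in())"
```

```text
the job is handed in; nothing more can be done
None
```

The job is handed in, though the hand-in returned no verdict: by the cameras, the wheel is one notch back at about 0.47 rad, the pawl is down in the next notch, the loose things still stand where they were, and the gripper is clear.

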